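# Put the pH buffer pots back in their own sockets

## Task

The three buffer pots for calibrating the pH meter were put back in each other's sockets. Change them round so that every pot stands upright and fully home in the socket of its own lid colour; the empty grey socket is free for parking a pot meanwhile, and at the end it must hold the glass rinse beaker, which now stands on the bench. Never let a pot or the beaker tip over, and leave the conical flask and the wash bottle where they are.

Things in the scene. Friction and masses are not known exactly. Their poses are not given: they have to be found in the camera images.
- pot_red: screw-lid pot, white body, RED ribbed lid; round, 62 mm in diameter over the lid, 68 mm high, about 50 to 110 g. Origin: centre of its underside, z up. Lid is the top 17 mm, grip it across the lid; it may be gripped in any direction.
- pot_yellow: the same pot with a YELLOW lid. Origin: centre of its underside, z up.
- pot_blue: the same pot with a BLUE lid. Origin: centre of its underside, z up.
- rinse_beaker: clear glass beaker, 53 mm across along its x axis, 56 mm along its y axis (with the spout), 70 mm high, 77 g, standing upright on the open bench (origin at bench height, z = 0). Its y axis points within 0.6 rad of the bench's front-back direction, so that a grip across its x axis is clear on both sides. Origin: centre of its underside.
- well_red: RED round socket on a black square foot. Origin: centre of the foot's underside, 5 mm above the bench; z up, x and y along the tray's sides. Flat floor 14 mm above the origin; bore 68 mm in diameter, widening from 24 mm above the origin to 84 mm at the mouth, 36 mm above the origin (92 mm outside). A seated pot's origin lies 14 mm above this one. At the start a wrong pot stands in it.
- well_yellow: YELLOW socket, otherwise the same as the red one, same axes and origin. The four sockets are fixed in a 2 x 2 block, 104 mm between centres, in a shallow aluminium tray 222 mm square and 14 mm high, which stands turned by up to 0.35 rad. At the start a wrong pot stands in it.
- well_blue: BLUE socket, otherwise the same as the red one, same axes and origin. At the start a wrong pot stands in it.
- well_grey: GREY socket, otherwise the same as the red one, same axes and origin; fits pots and beaker alike. Empty at the start.
- flask: bystander: conical glass flask with tan contents, 62 mm in diameter at the foot, 102 mm high, upright on the bench. Origin: centre of its underside.
- squeeze_bottle: bystander: white wash bottle with red cap and red bent spout, 65 x 116 x 185 mm, upright on the bench behind and to the left of the tray. Origin: centre of its underside (spout included).
Things that resemble listed ones, but are neither listed nor needed, are in the scene too. Of the things that look like the pot_yellow, the largest one is meant.

How it is judged (in metres and radians):
At the end, for the whole second after the job is handed in: The red, yellow and blue pots stand in the sockets of their own colour (within 10 mm of the centre, underside within 4 mm of the socket floor, within 0.1 rad of upright), the beaker stands likewise in the grey socket (within 13 mm of its centre); all released and at rest (horizontal distance between pot_red and well_red below 0.01 m and z of pot_red in the frame of well_red below 0.018 m and angle between each of pot_red, pot_yellow, pot_blue, rinse_beaker's own z axis and vertical below 0.1 rad and linear speed of each of pot_red, pot_yellow, pot_blue, rinse_beaker below 0.02 m/s and horizontal distance between pot_yellow and well_yellow below 0.01 m and z of pot_yellow in the frame of well_yellow below 0.018 m and horizontal distance between pot_blue and well_blue below 0.01 m and z of pot_blue in the frame of well_blue below 0.018 m and horizontal distance between rinse_beaker and well_grey below 0.013 m and z of rinse_beaker in the frame of well_grey below 0.018 m); the robot touches nothing.
It fails at once if a pot or the beaker is tipped over (more than 0.8 rad from upright) (angle between any of pot_red, pot_yellow, pot_blue, rinse_beaker's own z axis and vertical above 0.8 rad).
It fails at once if the conical flask or the wash bottle is shifted by more than 30 mm or knocked over (distance of any of flask, squeeze_bottle from where it was at the start of the episode above 0.03 m or angle between any of flask, squeeze_bottle's own z axis and vertical above 0.5 rad).
It also fails if it takes over 102 s, if anything falls off the work surface, if the arm or the gripper's body presses on something with over 40 N, if the wrist force passes 120 N, or if a joint passes its speed limit or range.

## Robot

A 6-joint arm with a two-finger parallel gripper is mounted at the origin on a cart in front of the work surface, level with it; the furniture and walls round the work are solid. World frame = base frame: x ahead of the robot, y to its left, z up, the work surface at z = 0. Lengths are in mm, angles in rad, forces in N, time in s.
With the tool pointing down it reaches from about 300 to 775 mm from the base axis. Payload 14.6 kg.
Tool frame: the origin (TCP) lies between the finger pads; the fingertips stand 22 mm ahead of it and the grasp point (between the pads) lies 3 mm ahead of it (finger_overhang is the distance from the TCP to the fingertips, in mm); z points along the fingers, y is the direction in which the jaws open and shut (so a half turn about z gives the same grasp; the last joint's range is limited). The gripper opens to 94 mm and grips with 3 to 60 N. Pads are 16 mm wide; open, the fingers measure 119 mm over their backs; the gripper's body (75 mm by 177 mm) begins 78 mm behind the grasp point.
Start: joints at [1.095, 0.3, 1.521, -0, 1.321, -0.067], TCP at [218.626, 504.67, 227.446] pointing down, gripper open.
Joint ranges: [-3.03, 3.03], [-0.79, 2.21], [0.23, 2.52], [-1.04, 4.18], [0, 3.07], [-2.55, 2.55]. Speed limits (rad/s): [2.22, 2.22, 2.57, 3.14, 3.14, 3.14].

## Interface

Orientations are given as [roll, pitch, yaw] about the fixed x, y, z axes, in that order (R = Rz(yaw) Ry(pitch) Rx(roll)).
In Python, from cell import * gives the robot as it stands.
- The arm moves only by the tool jog_arm, never from a script. Its argument "increments" is a list of rows, each a list of 7 numbers: the shift along the tool's x, y, z in cm, then the turn, a rotation vector about the tool's x, y, z in degrees, then the finger opening in cm, from 0 to 9.4. In form: [[x, y, z, wx, wy, wz, grip], ...]. A call has 1 to 20 rows; each row shifts and turns the commanded pose from where the row before left it, along the tool's axes as they then stand; what a row does not reach is not made up. A row lasts 1/8 s, in which the tool goes at most 62.5 mm and 10.7 degrees, less where a joint would pass 70% of its speed; a pose out of reach is approached as far as the arm can. A call is refused whole if a number of a shift passes 6.25 or a number of a turn 10.7, either way. A call with a gripper value outside its range is refused whole. The fingers move at their own pace and stop on an object; "squeeze" is the grip in N (left out, the last holds). Time passes only in rows, so rows that do not move let the fingers close. It gives the time, the measured TCP pose, the force and the opening at its end, in the units of the state.
- read_state(): the state, without advancing time (a new reading comes with each control period).
- camera(name): name is "side" or "top"; returns a dict with "image" (400x640x3 uint8, red, green, blue), "K" (3x3 intrinsics, pixels), "rvec" (rotation vector, rad) and "tvec" (3), from world to camera coordinates, as OpenCV has them. Camera axes: x right, y down, z forward; pixel columns grow to the right and rows downward; lengths in mm; the calibration is good to about 2 mm. A picture is of the moment at which its call begins. There is no depth.
- sign_off(): hands the job in, once; it reports no verdict.
Trained networks look in a picture, given as the dict that the camera call returned (one of the last four; its "shot" number tells which), for a name from the list of things; names that differ only in an ending like _2 or _b are one class to them, and where a whole thing is asked for, a point or a joint stands for the part that bears it (a point fixed in the world has none). Each returns a list of dicts, best first, with "conf" (0 to 1); they miss things now and then, are a little off and sometimes report something else, mostly with a low value. They report only what shows in the picture. A call takes as long as a camera call. They do not tell look-alikes from the thing itself.
- recognise(picture, name): "centre" ([x, y, z] in mm, in the coordinates of the camera as it stood for that picture, good to about 4 mm: the middle of the surface that is visible of it).
- regions_of(picture, name): "mask" (400x640 bool, what is visible of it).
The state is a dict: "clock": time; "joints": joint angles; "qd": joint speeds; "effort": joint torques, N m; "eef_pos": TCP position; "eef_rot": TCP orientation; "wrist_force": force on the tool from outside, world axes, zero at the start; "moment": the same for the moment, N m; "finger_gap": finger opening in mm.
Only numpy, scipy, OpenCV 4.12 (cv2) and the standard library are available. Lean on these libraries where they do the work, as an engineer would, in place of code of your own. Each camera call takes 0.05 s, during which the arm holds its last target.

## Working session

There is one attempt and no reset: what is moved stays moved. The work goes in short steps, Python scripts to look and compute and a tool call to move; the robot and the scene stay as the last step left them, time stands still between calls to the robot, and variables do not carry over. Pictures are saved under pics/ and viewed, and the job is handed in when it is done.

Besides the shell and the picture viewer there is one more tool, called after "Emit:" as a command line: name --pt "numbers of a row" for each row, then --argument value for the rest. jog_arm: Moves the arm, as the interface text tells. Its arguments: {"type":"object","properties":{"increments":{"type":"array"},"squeeze":{"type":"number"}},"required":["increments"]}

```bash
mkdir -p pics; ls; python3 - <<'E'
from cell import *
import cv2,pickle
print(read_state())
for n in("top","side"):
    c=camera(n); cv2.imwrite(f"pics/{n}0.png",c["image"][:,:,::-1]); print(n,c["K"],c["rvec"],c["tvec"],c["shot"])
    pickle.dump(c,open(f"{n}0.pkl","wb"))
E
```

```text
pics
{'clock': 0.0, 'joints': array([ 1.09542406e+00,  3.00464691e-01,  1.52157332e+00,  1.20951941e-05,
        1.32069846e+00, -6.65939594e-02]), 'qd': array([ 3.67720343e-04, -1.28638201e-03,  3.80355420e-05, -2.21436477e-03,
       -3.25531538e-04,  5.19132547e-04]), 'effort': array([-2.25498243e-04, -5.31809199e+01, -3.52744675e+01,  7.08105974e-02,
        2.44509632e-02, -8.13506813e-05]), 'eef_pos': array([218.50831837, 504.47663477, 226.89311512]), 'eef_rot': array([-3.14045215e+00, -8.78045041e-05,  2.73281129e+00]), 'wrist_force': array([-0.00155069,  0.63209773, -0.38634592]), 'moment': array([-0.01846502, -0.04483533,  0.00374833]), 'finger_gap': 93.96132274847253}
top [[474.67538827   0.         319.65054513]
 [  0.         474.67538827 198.77080155]
 [  0.           0.           1.        ]] [ 2.15096105 -2.13565968  0.10714614] [  74.26598447  570.10621704 1366.39112212] 1
side [[401.67622392   0.         318.77450377]
 [  0.         401.67622392 210.3072334 ]
 [  0.           0.           1.        ]] [ 2.22134409 -0.09906254  0.03184004] [-539.19377448   96.18154732 1086.02544331] 2
```

View pics/top0.png

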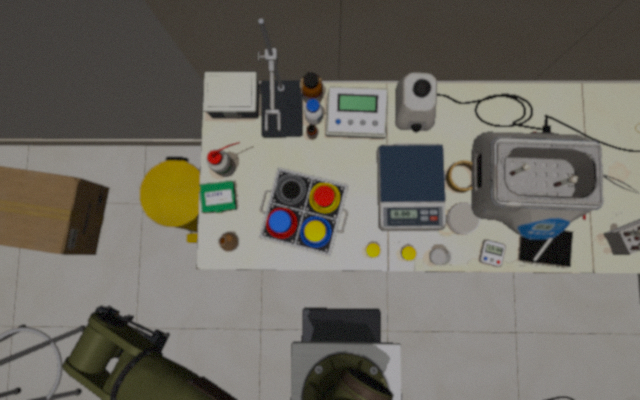

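View pics/side0.png

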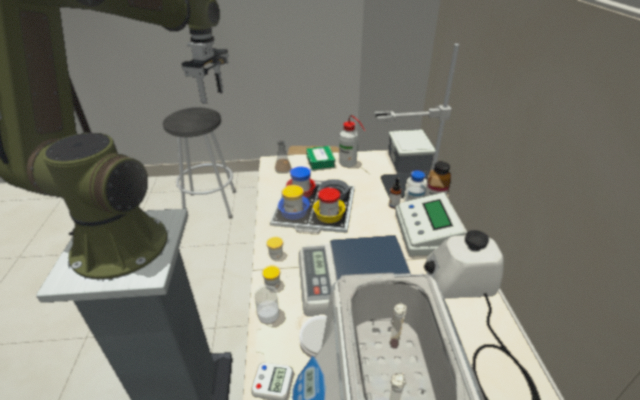

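Top view:
- Tray sockets: grey, empty (291,188); yellow holding the red lid (324,196); red holding the blue lid (281,222); blue holding the yellow lid (316,232).
- Yellow-pot candidates: (316,232) in the tray, (373,249) and (408,253) small pots on the bench.
- Beaker candidates: (440,256); the round white thing at (462,218) looks like a dish.

I'll check these in close crops and measure.

```bash
cat > h.py <<'E'
import numpy as np,cv2
def proj(c,P):
    return cv2.projectPoints(np.array(P,float).reshape(-1,1,3),np.array(c["rvec"],float),np.array(c["tvec"],float),c["K"],None)[0].reshape(-1,2)
def back(c,uv,z):
    R=cv2.Rodrigues(np.array(c["rvec"],float))[0];t=np.array(c["tvec"],float)
    o=-R.T@t; d=R.T@np.linalg.inv(c["K"])@np.array([uv[0],uv[1],1.])
    return o+d*(z-o[2])/d[2]
def toworld(c,p):
    R=cv2.Rodrigues(np.array(c["rvec"],float))[0];return R.T@(np.array(p)-np.array(c["tvec"],float))
E
python3 - <<'E'
from cell import *
from h import *
cs={n:camera(n) for n in("top","side")}
for n,c in cs.items():
    print(n,"cam",toworld(c,[0,0,0]).round())
    for k in["pot_red","pot_yellow","pot_blue","rinse_beaker","well_red","well_yellow","well_blue","well_grey","flask","squeeze_bottle"]:
        ds=recognise(c,k)
        rs=regions_of(c,k)
        print(k,[(round(d["conf"],2),toworld(c,d["centre"]).round().tolist()) for d in ds],[(round(r["conf"],2),int(r["mask"].sum()),np.argwhere(r["mask"]).mean(0)[::-1].round(1).tolist()) for r in rs])
t=cs["top"]["image"][:,:,::-1]
cv2.imwrite("pics/t1.png",cv2.resize(t[160:275,250:480],None,fx=3.4,fy=3.4,interpolation=cv2.INTER_CUBIC))
s=cs["side"]["image"][:,:,::-1]
cv2.imwrite("pics/s1.png",cv2.resize(s[140:340,240:440],None,fx=3,fy=3,interpolation=cv2.INTER_CUBIC))
E
```

```text
top cam [ 392.   40. 1429.]
pot_red [(0.67, [574.0, 67.0, 88.0])] [(0.64, 360, [323.4, 195.2])]
pot_yellow [(0.61, [475.0, 91.0, 85.0]), (0.6, [421.0, -71.0, 50.0]), (0.47, [411.0, -180.0, 48.0]), (0.29, [598.0, 165.0, 18.0])] [(0.68, 180, [408.2, 252.8]), (0.48, 167, [372.4, 250.0])]
pot_blue [(0.8, [501.0, 191.0, 88.0])] [(0.95, 380, [279.7, 221.0])]
rinse_beaker [(0.92, [407.0, -271.0, 23.0])] [(0.89, 334, [439.6, 255.7]), (0.6, 1102, [290.4, 190.0]), (0.37, 765, [316.2, 231.9])]
well_red [(0.8, [486.0, 176.0, 18.0]), (0.62, [403.0, -272.0, 26.0])] [(0.95, 750, [283.1, 224.3])]
well_yellow [(0.49, [473.0, 91.0, 85.0])] []
well_blue [(0.62, [466.0, 86.0, 22.0]), (0.28, [562.0, 57.0, 16.0])] [(0.74, 797, [315.4, 232.5])]
well_grey [(0.91, [597.0, 164.0, 22.0])] [(0.65, 1059, [290.8, 189.8])]
flask [(0.83, [448.0, 342.0, 39.0]), (0.24, [405.0, -272.0, 23.0])] []
squeeze_bottle [(0.96, [662.0, 352.0, 119.0])] [(0.76, 555, [220.7, 161.3])]
side cam [ 480. -847.  729.]
pot_red [(0.65, [568.0, 46.0, 78.0])] [(0.74, 510, [328.3, 201.4])]
pot_yellow [(0.96, [479.0, 73.0, 78.0]), (0.53, [42
[... 158 characters left out ...]
 247.1])]
pot_blue [(0.96, [504.0, 177.0, 80.0]), (0.45, [571.0, 38.0, 19.0])] [(0.66, 430, [300.9, 177.5])]
rinse_beaker [(0.85, [410.0, -279.0, 48.0])] [(0.74, 517, [292.2, 198.9]), (0.62, 817, [266.2, 304.1])]
well_red [(0.65, [532.0, 177.0, 17.0])] [(0.76, 230, [309.1, 190.8]), (0.35, 750, [347.9, 144.5])]
well_yellow [(0.58, [572.0, 37.0, 19.0])] [(0.61, 559, [328.2, 217.2]), (0.39, 533, [328.3, 201.6])]
well_blue [] [(0.69, 602, [294.1, 213.5])]
well_grey [] [(0.94, 419, [337.6, 188.9])]
flask [(0.54, [445.0, 335.0, 38.0])] [(0.88, 339, [281.6, 159.6]), (0.49, 489, [292.2, 198.5])]
squeeze_bottle [(0.93, [671.0, 344.0, 86.0]), (0.64, [532.0, 174.0, 21.0])] [(0.95, 776, [348.1, 144.3])]
```

View pics/t1.png

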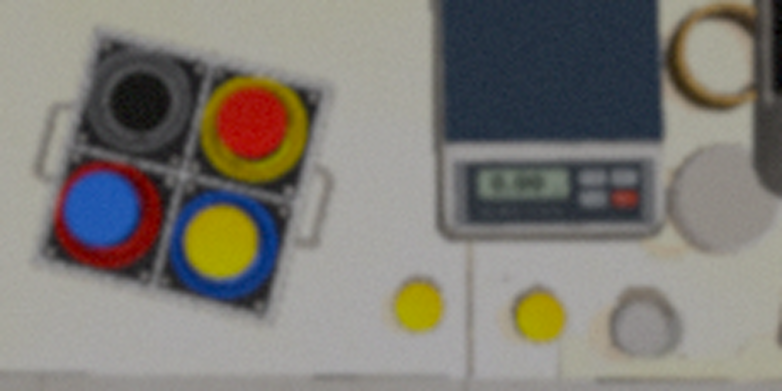

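View pics/s1.png

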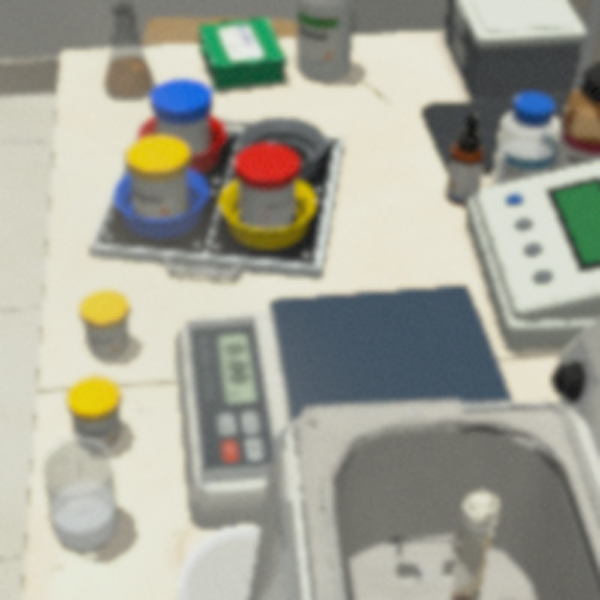

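```bash
cat > fit.py <<'E'
from h import *
import pickle
from scipy.optimize import minimize
c=pickle.load(open("top0.pkl","rb"));s=pickle.load(open("side0.pkl","rb"))
a=np.linspace(0,2*np.pi,60,endpoint=False)
def circ(x,y,z,r): return np.c_[x+r*np.cos(a),y+r*np.sin(a),np.full(60,z)]
def hsv(c): return cv2.cvtColor(c["image"],cv2.COLOR_RGB2HSV)
def colmask(c,name,v0):
    H=hsv(c);h,sat,v=[H[...,i].astype(int) for i in range(3)]
    m={"red":((h<10)|(h>170)),"yellow":(h>20)&(h<36),"blue":(h>100)&(h<130)}[name]&(sat>120)
    return m
U=8
def soft(c,polys):  # list of polys, antialiased, (add, sub)
    x0,y0,x1,y1=c["roi"]
    im=np.zeros(((y1-y0)*U,(x1-x0)*U),np.uint8)
    for P,val in polys:
        p=((proj(c,P)+0.5-[x0,y0])*U).round().astype(np.int32)
        cv2.fillConvexPoly(im,cv2.convexHull(p),int(val))
    im=cv2.resize(im.astype(np.float32),(x1-x0,y1-y0),interpolation=cv2.INTER_AREA)
    return cv2.GaussianBlur(im,(0,0),0.8)
def layout(p):
    # grey,yellow,red,blue; top view: image up=+x, image left=+y. u axis right along image
    x,y,th=p
    e1=np.array([np.cos(th),np.sin(th)]);e2=np.array([-e1[1],e1[0]]);o=np.array([x,y])
    return {"grey":o+52*e1+52*e2,"yellow":o+52*e1-52*e2,"red":o-52*e1+52*e2,"blue":o-52*e1-52*e2}
E
python3 - <<'E'
from fit import *
for cc,n,roi in((c,"top",(255,160,355,260)),(s,"side",(260,150,370,240))):
    H=hsv(cc)
    pts={"top":[(324,192),(336,205),(281,222),(270,232),(316,232),(302,240),(291,188),(300,178)],"side":[(329,194),(329,221),(300,174),(308,193),(292,192),(292,215),(329,207)]}[n]
    print(n,[(p,H[p[1],p[0]].tolist()) for p in pts])
for n in("red","yellow","blue"):
    for cc in(c,s):
        m=colmask(cc,n,0).astype(np.uint8)
        k,l,st,ce=cv2.connectedComponentsWithStats(m)
        print(n,[(st[i].tolist(),ce[i].round(1).tolist()) for i in range(1,k) if st[i,4]>60])
E
```

```text
top [((324, 192), [1, 255, 162]), ((336, 205), [25, 255, 133]), ((281, 222), [108, 210, 174]), ((270, 232), [2, 233, 114]), ((316, 232), [29, 255, 166]), ((302, 240), [109, 198, 90]), ((291, 188), [38, 44, 23]), ((300, 178), [160, 11, 69])]
side [((329, 194), [1, 217, 216]), ((329, 221), [26, 231, 115]), ((300, 174), [108, 214, 220]), ((308, 193), [2, 162, 101]), ((292, 192), [26, 225, 231]), ((292, 215), [113, 91, 115]), ((329, 207), [30, 11, 115])]
red [([207, 150, 15, 14, 163], [214.5, 156.8]), ([314, 186, 20, 21, 323], [323.7, 195.8]), ([266, 207, 32, 32, 358], [283.9, 224.8])]
red [([343, 121, 12, 10, 91], [348.7, 125.4]), ([304, 179, 12, 18, 97], [310.4, 188.5]), ([318, 187, 23, 16, 284], [328.8, 194.6])]
yellow [([140, 159, 60, 72, 3452], [171.7, 193.7]), ([309, 182, 32, 32, 429], [324.9, 199.5]), ([305, 221, 21, 20, 345], [314.6, 230.5]), ([187, 233, 10, 10, 92], [191.7, 237.6]), ([366, 243, 14, 14, 162], [372.7, 249.6]), ([402, 246, 14, 14, 165], [408.3, 252.7]), ([143, 358, 19, 13, 63], [152.0, 362.6]), ([166, 364, 25, 21, 118], [176.8, 372.5])]
yellow [([282, 185, 22, 14, 242], [292.4, 191.7]), ([312, 199, 34, 25, 364], [329.5, 212.4]), ([267, 237, 16, 12, 140], [274.3, 242.5]), ([263, 266, 17, 14, 195], [270.9, 272.5])]
blue [([307, 99, 12, 13, 129], [312.4, 104.8]), ([269, 211, 22, 21, 382], [279.6, 221.1]), ([300, 216, 32, 32, 388], [316.4, 232.5]), ([518, 219, 51, 22, 548], [543.3, 229.5])]
blue [([291, 167, 19, 14, 208], [300.2, 173.0]), ([411, 170, 14, 11, 119], [417.5, 174.9]), ([303, 197, 7, 13, 61], [305.8, 202.7]), ([293, 358, 31, 42, 440], [310.9, 383.2])]
```

```bash
cat > fit2.py <<'E'
from fit import *
c["roi"]=(255,160,355,265); s["roi"]=(255,150,375,245)
def roi(cc,m): x0,y0,x1,y1=cc["roi"]; return cv2.GaussianBlur(m[y0:y1,x0:x1].astype(np.float32),(0,0),0.5)
def comp(cc,name,ctr):
    m=colmask(cc,name,0).astype(np.uint8);k,l,st,ce=cv2.connectedComponentsWithStats(m)
    i=1+np.argmin([np.hypot(*(ce[j]-ctr))+(1000 if st[j,4]<50 else 0) for j in range(1,k)]); return l==i
lidc={"red":[(323.7,195.8),(328.8,194.6)],"yellow":[(314.6,230.5),(292.4,191.7)],"blue":[(279.6,221.1),(300.2,173)]}
def lid(x,y): return np.r_[circ(x,y,87,31),circ(x,y,70,31)]
if __name__=="__main__":
  lids={}
  for n,ini in(("red",(570,67)),("yellow",(475,91)),("blue",(501,191))):
    res=[]
    for sel in([0],[1],[0,1]):
        def f(p):
            e=0
            for i in sel:
                cc=(c,s)[i]
                e+=((soft(cc,[(lid(*p),1)])-roi(cc,comp(cc,n,lidc[n][i])))**2).sum()
            return e
        r=minimize(f,ini,method="Nelder-Mead",options=dict(initial_simplex=[ini,(ini[0]+6,ini[1]),(ini[0],ini[1]+6)],xatol=.1,fatol=.01))
        res.append((r.x.round(1).tolist(),round(r.fun,1)))
    print(n,res); lids[n]=np.mean([res[0][0],res[1][0]],0)
  inn={"yellow":"red","red":"blue","blue":"yellow"}
  wm={"yellow":comp(c,"yellow",(324.9,199.5)),"red":comp(c,"red",(283.9,224.8)),"blue":comp(c,"blue",(316.4,232.5))}
  L0={n:lids[n] for n in lids}
  # tops lids from top cam only for occlusion
  def g(p):
    L=layout(p);e=0
    for w in wm:
        e+=((soft(c,[(circ(*L[w],41,46),1),(lid(*L0[inn[w]]),0)])-roi(c,wm[w]))**2).sum()
    return e
  r=minimize(g,(530,125,-.3),method="Nelder-Mead",options=dict(initial_simplex=[(530,125,-.2),(536,125,-.2),(530,131,-.2),(530,125,-.3)],xatol=.05,fatol=.01))
  print("top wells",r.x.round(3),r.fun)
  L=layout(r.x); print({k:v.round(1).tolist() for k,v in L.items()})
  for cc,nm in((c,"ft"),(s,"fs")):
    K=5; x0,y0,x1,y1=cc["roi"]
    im=cv2.resize(cc["image"][y0:y1,x0:x1,::-1],None,fx=K,fy=K,interpolation=cv2.INTER_CUBIC)
    def dr(P,col): cv2.polylines(im,[(((proj(cc,P)+.5-[x0,y0])*K)).round().astype(np.int32)],True,col,1)
    for w in L: dr(circ(*L[w],41,46),(0,255,0)); dr(circ(*L[w],41,42),(0,255,0)); dr(circ(*L[w],19,34),(0,180,0))
    for n in lids: dr(circ(*lids[n],87,31),(255,255,255))
    o=r.x[:2];th=r.x[2];R=np.array([[np.cos(th),-np.sin(th)],[np.sin(th),np.cos(th)]])
    q=np.array([[1,1],[1,-1],[-1,-1],[-1,1]])*111@R.T+o
    dr(np.c_[q,np.full(4,14)],(255,0,255))
    cv2.imwrite(f"pics/{nm}.png",im)
E
python3 fit2.py
```

```text
red [([573.0, 65.9], np.float64(26.2)), ([576.2, 72.2], np.float64(22.9)), ([574.7, 67.7], np.float64(67.9))]
yellow [([473.5, 90.8], np.float64(16.1)), ([474.2, 98.8], np.float64(43.6)), ([473.9, 91.6], np.float64(70.8))]
blue [([499.2, 191.1], np.float64(6.3)), ([501.4, 194.5], np.float64(33.1)), ([499.9, 191.4], np.float64(43.4))]
top wells [ 5.35530e+02  1.27786e+02 -2.43000e-01] 186.2000732421875
{'grey': [598.5, 165.8], 'yellow': [573.5, 64.8], 'red': [497.6, 190.8], 'blue': [472.6, 89.8]}
```

View pics/ft.png

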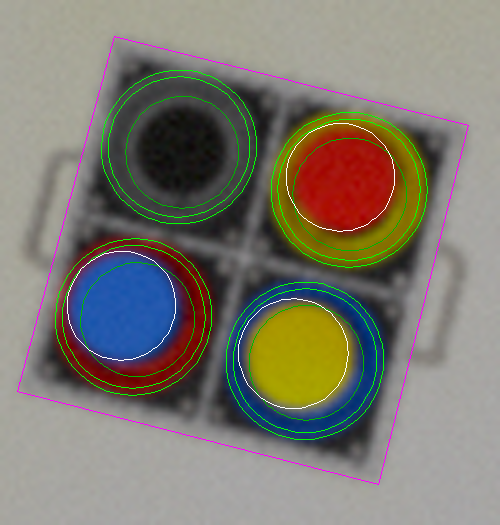

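View pics/fs.png

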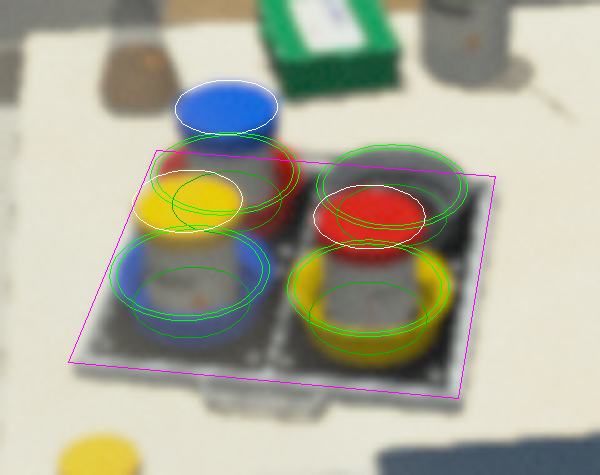

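Emit:
jog_arm --pt "0 0 0.5 0 0 8.9 8.5" --pt "0 0 0.5 0 0 8.9 8.5" --pt "0 0 0.5 0 0 8.9 8.5" --pt "0 0 0.5 0 0 8.9 8.5" --pt "-2 0.4 0 0 0 0 8.5" --pt "-4 0.8 0 0 0 0 8.5" --pt "-4.5 0.8 0 0 0 0 8.5" --pt "-4.5 0.8 0 0 0 0 8.5" --pt "-4.5 0.8 0 0 0 0 8.5" --pt "-4.5 0.8 0.4 0 0 0 8.5" --pt "-4.5 0.8 0.6 0 0 0 8.5" --pt "-4.5 0.8 0.6 0 0 0 8.5" --pt "-4.5 0.8 0.6 0 0 0 8.5" --pt "-2.5 0.4 0.6 0 0 0 8.5" --pt "-1 0.3 0.6 0 0 0 8.5" --pt "0 0 0 0 0 0 8.5" --squeeze 15

```text
clock: 4.2
eef_pos: [493.8, 191.3, 173.1]
eef_rot: [-3.141, -0.0, 2.112]
wrist_force: [-0.0, 0.5, 0.8]
finger_gap: 85.1
```

```bash
cat >> h.py <<'E'
def delta(st,tgt,yaw=None):
    from scipy.spatial.transform import Rotation as Ro
    R=Ro.from_euler("xyz",st["eef_rot"])
    y=st["eef_rot"][2]
    print("t",round(st["clock"],2),"pos",np.round(st["eef_pos"],1),"rot",np.round(st["eef_rot"],3),"gap",round(st["finger_gap"],1),"F",np.round(st["wrist_force"],1),"j",np.round(st["joints"],2))
    print("tool delta mm",R.inv().apply(np.array(tgt)-st["eef_pos"]).round(1))
    if yaw is not None: print("wz deg",np.degrees(y-yaw).round(1), "delta after turn",Ro.from_euler("xyz",[np.pi,0,yaw]).inv().apply(np.array(tgt)-st["eef_pos"]).round(1))
E
python3 -c "
from cell import *; from h import *
delta(read_state(),[499.5,191,81])"
```

```text
t 4.2 pos [493.8 191.3 173.1] rot [-3.141 -0.     2.112] gap 85.1 F [-0.   0.5  0.8] j [ 0.3   0.31  1.64  0.    1.19 -0.24]
tool delta mm [-3.2  4.8 92.1]
```

Emit:
jog_arm --pt "-0.3 0.5 1.2 0 0 0 8.5" --pt "0 0 2 0 0 0 8.5" --pt "0 0 2.4 0 0 0 8.5" --pt "0 0 2 0 0 0 8.5" --pt "0 0 1.1 0 0 0 8.5" --pt "0 0 0.5 0 0 0 8.5" --pt "0 0 0 0 0 0 5.5" --pt "0 0 0 0 0 0 5.5" --pt "0 0 0 0 0 0 5.5" --pt "0 0 0 0 0 0 5.5" --pt "0 0 0 0 0 0 5.5" --squeeze 15

```text
clock: 5.58
eef_pos: [500.0, 191.8, 82.0]
eef_rot: [3.141, 0.0, 2.111]
wrist_force: [-1.0, -0.0, 5.8]
finger_gap: 61.8
```

```bash
python3 -c "
from cell import *; from h import *
delta(read_state(),[598.5,165.8,90])
c=camera('side');cv2.imwrite('pics/g1.png',cv2.resize(c['image'][100:250,220:420,::-1],None,fx=4,fy=4))"
```

```text
t 5.58 pos [500.  191.8  82. ] rot [3.141 0.    2.111] gap 61.8 F [-1.  -0.   5.8] j [ 0.3   0.44  1.7   0.    1.   -0.24]
tool delta mm [-73.  71.  -8.]
```

View pics/g1.png

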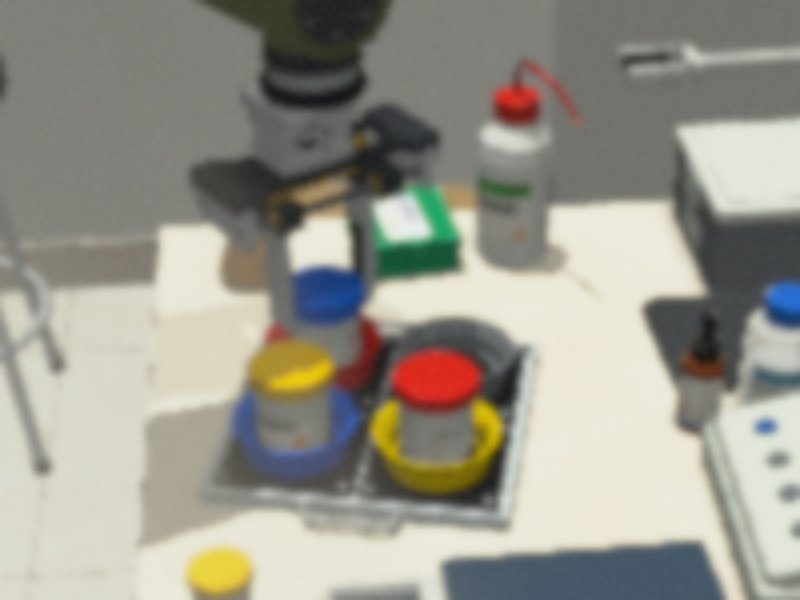

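Blue lid at (325,290) is held, gap 61.8. Moving it to grey.

Emit:
jog_arm --pt "0 0 -1 0 0 0 5.5" --pt "0 0 -2 0 0 0 5.5" --pt "0 0 -2 0 0 0 5.5" --pt "-0.8 0.8 -1 0 0 0 5.5" --pt "-1.5 1.5 0 0 0 0 5.5" --pt "-2 2 0 0 0 0 5.5" --pt "-1.5 1.5 0 0 0 0 5.5" --pt "-1 1 0 0 0 0 5.5" --pt "-0.5 0.4 0 0 0 0 5.5" --pt "0 0 0 0 0 0 5.5"

```text
clock: 6.88
eef_pos: [599.2, 166.0, 141.1]
eef_rot: [-3.141, -0.0, 2.111]
wrist_force: [0.1, 0.6, -1.5]
finger_gap: 61.9
```

```bash
python3 -c "
from cell import *; from h import *
delta(read_state(),[598.5,165.8,82])
c=camera('side');cv2.imwrite('pics/g2.png',cv2.resize(c['image'][100:250,220:420,::-1],None,fx=4,fy=4))"
```

```text
t 6.88 pos [599.2 166.  141.1] rot [-3.141 -0.     2.111] gap 61.9 F [ 0.1  0.6 -1.5] j [ 0.21  0.54  1.4  -0.    1.21 -0.33]
tool delta mm [ 0.2 -0.6 59.1]
```

View pics/g2.png

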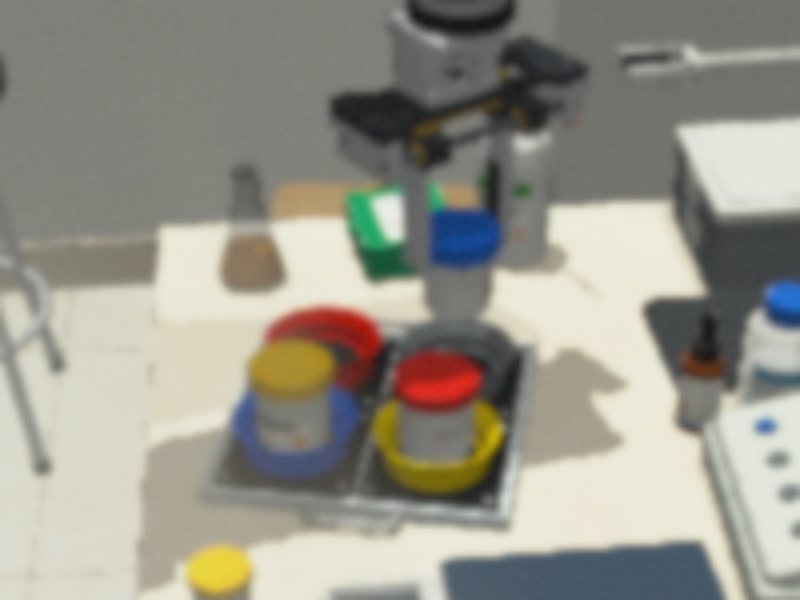

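The pot hangs upright above grey (460,350). Lowering it.

Emit:
jog_arm --pt "0 0 1.2 0 0 0 5.5" --pt "0 0 2 0 0 0 5.5" --pt "0 0 1.5 0 0 0 5.5" --pt "0 0 0.8 0 0 0 5.5" --pt "0 0 0.3 0 0 0 5.5" --pt "0 0 0 0 0 0 5.5"

```text
clock: 7.68
eef_pos: [599.2, 166.3, 83.7]
eef_rot: [3.141, 0.0, 2.112]
wrist_force: [-0.1, 0.3, -1.5]
finger_gap: 61.7
```

Emit:
jog_arm --pt "0 0 0 0 0 0 8.5" --pt "0 0 0 0 0 0 8.5" --pt "0 0 0 0 0 0 8.5" --pt "0 0 -2 0 0 0 8.5" --pt "0 0 -3 0 0 0 8.5" --pt "0 0 -3 0 0 0 8.5" --pt "0 0 -1.5 0 0 0 8.5" --pt "0 0 0 0 0 0 8.5"

```text
clock: 8.68
eef_pos: [599.4, 166.3, 179.7]
eef_rot: [3.14, 0.001, 2.111]
wrist_force: [-0.2, -0.2, -0.2]
finger_gap: 84.8
```

```bash
python3 -c "
from cell import *; from h import *
delta(read_state(),[573.5,65.5,82])
c=camera('side');cv2.imwrite('pics/g3.png',cv2.resize(c['image'][100:250,220:420,::-1],None,fx=4,fy=4))"
```

```text
t 8.68 pos [599.4 166.3 179.7] rot [3.140e+00 1.000e-03 2.111e+00] gap 84.8 F [-0.2 -0.2 -0.2] j [ 0.21  0.5   1.36 -0.    1.28 -0.33]
tool delta mm [-73.  -74.3  97.6]
```

View pics/g3.png

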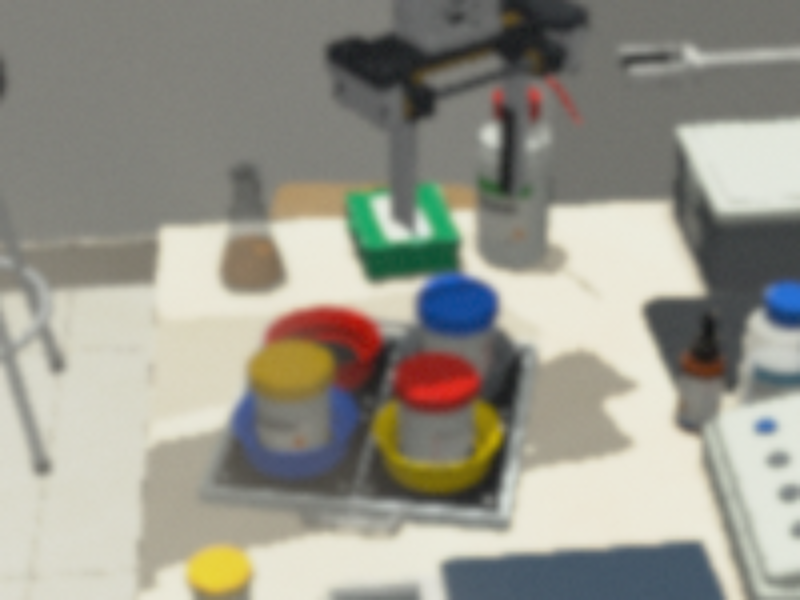

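Blue pot is upright in grey at (457,305). Next, red.

Emit:
jog_arm --pt "-1 -1 0 0 0 0 8.5" --pt "-1.8 -1.8 0 0 0 0 8.5" --pt "-2 -2 0 0 0 0 8.5" --pt "-1.5 -1.6 0 0 0 0 8.5" --pt "-1 -1 1 0 0 0 8.5" --pt "0 0 2 0 0 0 8.5" --pt "0 0 2.5 0 0 0 8.5" --pt "0 0 2.2 0 0 0 8.5" --pt "0 0 1.5 0 0 0 8.5" --pt "0 0 0.55 0 0 0 8.5" --pt "0 0 0 0 0 0 5.5" --pt "0 0 0 0 0 0 5.5" --pt "0 0 0 0 0 0 5.5" --pt "0 0 0 0 0 0 5.5" --pt "0 0 0 0 0 0 5.5"

```text
clock: 10.6
eef_pos: [573.5, 65.6, 81.6]
eef_rot: [3.141, 0.001, 2.111]
wrist_force: [-0.7, -0.2, 6.6]
finger_gap: 61.8
```

```bash
python3 -c "
from cell import *; from h import *
delta(read_state(),[498.5,191,82])"
```

```text
t 10.6 pos [573.5  65.6  81.6] rot [3.141e+00 1.000e-03 2.111e+00] gap 61.8 F [-0.7 -0.2  6.6] j [ 0.05  0.52  1.58 -0.    1.04 -0.49]
tool delta mm [146.2   0.2  -0.5]
```

Emit:
jog_arm --pt "0 0 -1 0 0 0 5.5" --pt "0 0 -2.2 0 0 0 5.5" --pt "0 0 -2.8 0 0 0 5.5" --pt "0 0 -2.5 0 0 0 5.5" --pt "1 0 -1.3 0 0 0 5.5" --pt "2.2 0 0 0 0 0 5.5" --pt "3 0 0 0 0 0 5.5" --pt "3 0 0 0 0 0 5.5" --pt "2.6 0 0 0 0 0 5.5" --pt "1.8 0 0 0 0 0 5.5" --pt "1 0 0 0 0 0 5.5" --pt "0 0 0 0 0 0 5.5"

```text
clock: 12.1
eef_pos: [497.8, 191.1, 178.8]
eef_rot: [-3.141, 0.0, 2.112]
wrist_force: [0.1, -0.1, -0.4]
finger_gap: 61.5
```

```bash
python3 -c "
from cell import *; from h import *
delta(read_state(),[498.5,191,82])
c=camera('side');cv2.imwrite('pics/g4.png',cv2.resize(c['image'][100:250,220:420,::-1],None,fx=4,fy=4))"
```

```text
t 12.1 pos [497.8 191.1 178.8] rot [-3.141  0.     2.112] gap 61.5 F [ 0.1 -0.1 -0.4] j [ 0.3   0.31  1.63 -0.    1.21 -0.24]
tool delta mm [-0.4  0.6 96.8]
```

View pics/g4.png

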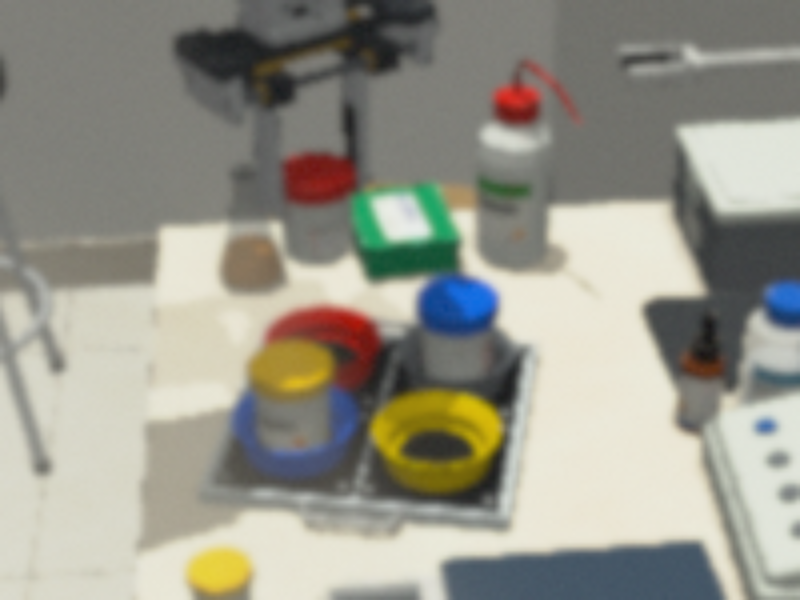

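Red pot held upright over the red socket (320,345). Lower it, release and lift.

Emit:
jog_arm --pt "0 0 1.2 0 0 0 5.5" --pt "0 0 2.2 0 0 0 5.5" --pt "0 0 2.5 0 0 0 5.5" --pt "0 0 1.8 0 0 0 5.5" --pt "0 0 1.2 0 0 0 5.5" --pt "0 0 0.6 0 0 0 5.5" --pt "0 0 0 0 0 0 5.5"

```text
clock: 13.02
eef_pos: [498.1, 190.6, 83.8]
eef_rot: [-3.141, -0.0, 2.111]
wrist_force: [0.6, 0.6, -0.1]
finger_gap: 62.0
```

Emit:
jog_arm --pt "0 0 0 0 0 0 8.5" --pt "0 0 0 0 0 0 8.5" --pt "0 0 0 0 0 0 8.5" --pt "0 0 -2 0 0 0 8.5" --pt "0 0 -3 0 0 0 8.5" --pt "0 0 -3 0 0 0 8.5" --pt "0 0 -1.5 0 0 0 8.5" --pt "0 0 0 0 0 0 8.5"

```text
clock: 14.02
eef_pos: [498.3, 190.8, 179.4]
eef_rot: [3.14, 0.0, 2.112]
wrist_force: [0.1, 0.3, 0.6]
finger_gap: 85.1
```

```bash
python3 -c "
from cell import *; from h import *
delta(read_state(),[473,90.5,82])
c=camera('side');cv2.imwrite('pics/g5.png',cv2.resize(c['image'][100:250,220:420,::-1],None,fx=4,fy=4))"
```

```text
t 14.03 pos [498.3 190.8 179.4] rot [3.14  0.    2.112] gap 85.1 F [0.1 0.3 0.6] j [ 0.3   0.31  1.63 -0.    1.21 -0.24]
tool delta mm [-72.9 -73.4  97.3]
```

View pics/g5.png

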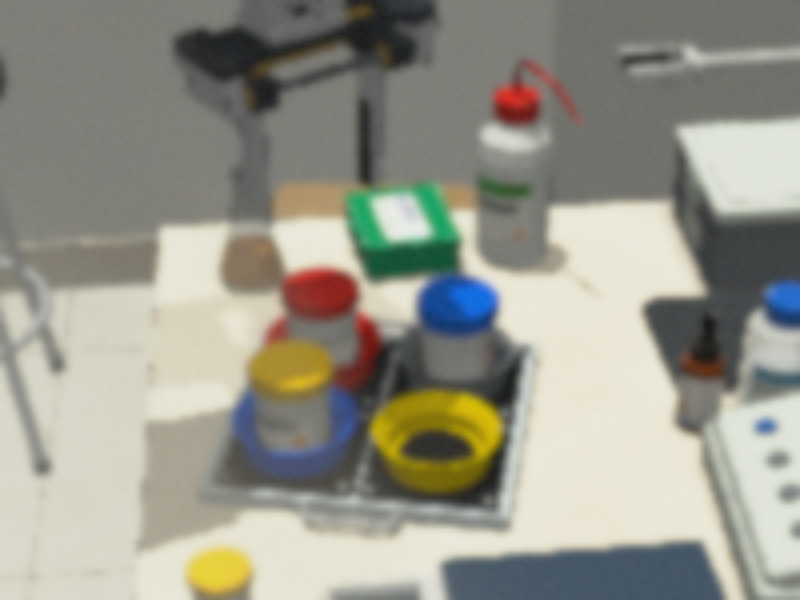

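Red pot is upright in red (320,295). Next, yellow.

Emit:
jog_arm --pt "-1 -1 0 0 0 0 8.5" --pt "-1.8 -1.8 0 0 0 0 8.5" --pt "-2 -2 0 0 0 0 8.5" --pt "-1.5 -1.5 0 0 0 0 8.5" --pt "-1 -1 1 0 0 0 8.5" --pt "0 0 2 0 0 0 8.5" --pt "0 0 2.5 0 0 0 8.5" --pt "0 0 2.2 0 0 0 8.5" --pt "0 0 1.5 0 0 0 8.5" --pt "0 0 0.55 0 0 0 8.5" --pt "0 0 0 0 0 0 5.5" --pt "0 0 0 0 0 0 5.5" --pt "0 0 0 0 0 0 5.5" --pt "0 0 0 0 0 0 5.5" --pt "0 0 0 0 0 0 5.5"

```text
clock: 15.95
eef_pos: [473.4, 90.6, 82.0]
eef_rot: [3.141, 0.0, 2.111]
wrist_force: [-0.2, -0.2, 5.1]
finger_gap: 61.7
```

```bash
python3 -c "
from cell import *; from h import *
delta(read_state(),[573.5,65.3,82])"
```

```text
t 15.95 pos [473.4  90.6  82. ] rot [3.141 0.    2.111] gap 61.7 F [-0.2 -0.2  5.1] j [ 0.11  0.33  1.85 -0.    0.95 -0.43]
tool delta mm [-73.2  72.8   0.1]
```

Emit:
jog_arm --pt "0 0 -1 0 0 0 5.5" --pt "0 0 -2.2 0 0 0 5.5" --pt "0 0 -2.6 0 0 0 5.5" --pt "-0.8 0.8 -1.2 0 0 0 5.5" --pt "-1.5 1.5 0 0 0 0 5.5" --pt "-2 2 0 0 0 0 5.5" --pt "-1.5 1.5 0 0 0 0 5.5" --pt "-1 1 0 0 0 0 5.5" --pt "-0.5 0.5 0 0 0 0 5.5" --pt "0 0 0 0 0 0 5.5"

```text
clock: 17.2
eef_pos: [573.2, 65.5, 151.5]
eef_rot: [-3.141, -0.0, 2.111]
wrist_force: [-1.5, 1.3, -1.7]
finger_gap: 61.9
```

```bash
python3 -c "
from cell import *; from h import *
delta(read_state(),[573.5,65.3,82])
c=camera('side');cv2.imwrite('pics/g6.png',cv2.resize(c['image'][100:250,220:420,::-1],None,fx=4,fy=4))"
```

```text
t 17.2 pos [573.2  65.5 151.5] rot [-3.141 -0.     2.111] gap 61.9 F [-1.5  1.3 -1.7] j [ 0.05  0.43  1.53 -0.    1.18 -0.49]
tool delta mm [-0.4  0.2 69.5]
```

View pics/g6.png

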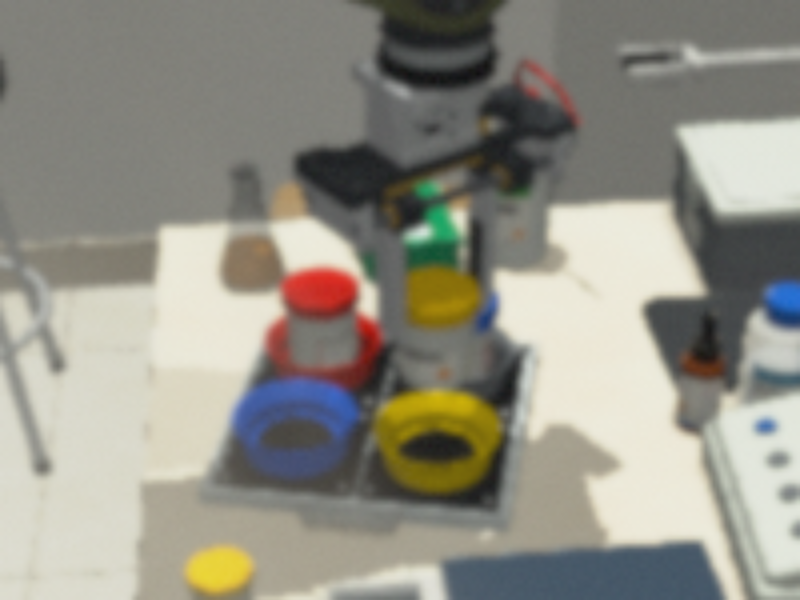

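Yellow pot held upright over the yellow socket (440,440). Lower and release it.

Emit:
jog_arm --pt "0 0 1.2 0 0 0 5.5" --pt "0 0 2 0 0 0 5.5" --pt "0 0 2 0 0 0 5.5" --pt "0 0 1.1 0 0 0 5.5" --pt "0 0 0.5 0 0 0 5.5" --pt "0 0 0 0 0 0 5.5"

```text
clock: 18.0
eef_pos: [573.2, 65.6, 83.5]
eef_rot: [-3.142, -0.0, 2.111]
wrist_force: [-0.1, -0.1, -1.8]
finger_gap: 62.3
```

Emit:
jog_arm --pt "0 0 0 0 0 0 8.5" --pt "0 0 0 0 0 0 8.5" --pt "0 0 0 0 0 0 8.5" --pt "0 0 -2 0 0 0 8.5" --pt "0 0 -3 0 0 0 8.5" --pt "0 0 -3 0 0 0 8.5" --pt "0 0 -1.5 0 0 0 8.5" --pt "0 0 0 0 0 0 8.5"

```text
clock: 19.0
eef_pos: [573.5, 65.6, 178.9]
eef_rot: [3.14, 0.001, 2.111]
wrist_force: [0.6, -1.1, -1.0]
finger_gap: 85.2
```

```bash
python3 -c "
from cell import *; from h import *
delta(read_state(),[599,166.2,82])
c=camera('side');cv2.imwrite('pics/g7.png',cv2.resize(c['image'][100:250,220:420,::-1],None,fx=4,fy=4))"
```

```text
t 19.0 pos [573.5  65.6 178.9] rot [3.140e+00 1.000e-03 2.111e+00] gap 85.2 F [ 0.6 -1.1 -1. ] j [ 0.05  0.4   1.5  -0.    1.24 -0.49]
tool delta mm [73.2 73.6 96.9]
```

View pics/g7.png

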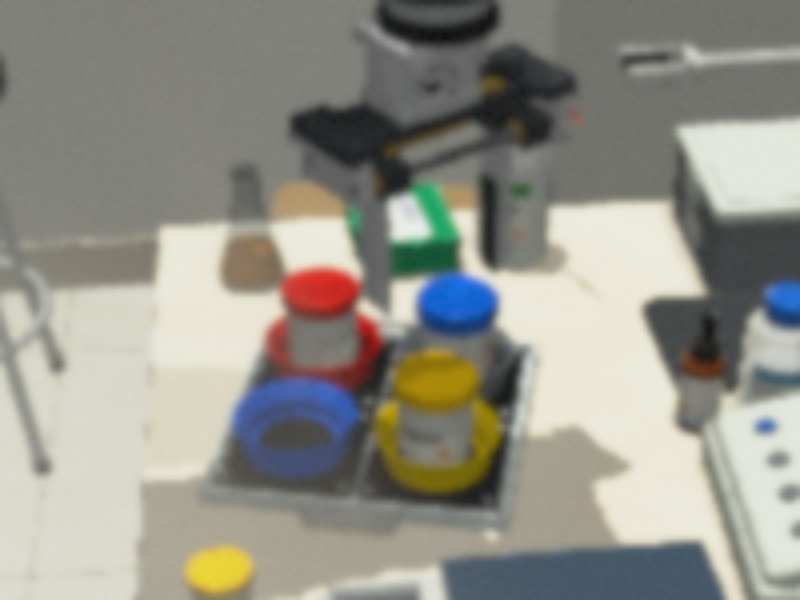

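Yellow pot is upright in yellow (437,380). Next, blue out of grey.

Emit:
jog_arm --pt "1 1 0 0 0 0 8.5" --pt "1.8 1.8 0 0 0 0 8.5" --pt "2 2 0 0 0 0 8.5" --pt "1.5 1.6 0 0 0 0 8.5" --pt "1 1 1 0 0 0 8.5" --pt "0 0 2 0 0 0 8.5" --pt "0 0 2.5 0 0 0 8.5" --pt "0 0 2.2 0 0 0 8.5" --pt "0 0 1.5 0 0 0 8.5" --pt "0 0 0.5 0 0 0 8.5" --pt "0 0 0 0 0 0 5.5" --pt "0 0 0 0 0 0 5.5" --pt "0 0 0 0 0 0 5.5" --pt "0 0 0 0 0 0 5.5" --pt "0 0 0 0 0 0 5.5"

```text
clock: 20.92
eef_pos: [599.4, 166.3, 82.1]
eef_rot: [3.141, 0.0, 2.111]
wrist_force: [0.4, 0.8, 6.9]
finger_gap: 62.0
```

```bash
python3 -c "
from cell import *; from h import *
delta(read_state(),[473,90.3,82])"
```

```text
t 20.93 pos [599.4 166.3  82.1] rot [3.141 0.    2.111] gap 62.0 F [0.4 0.8 6.9] j [ 0.21  0.6   1.44 -0.    1.1  -0.33]
tool delta mm [-1.000e-01 -1.475e+02 -0.000e+00]
```

Emit:
jog_arm --pt "0 0 -1 0 0 0 5.5" --pt "0 0 -2.2 0 0 0 5.5" --pt "0 0 -2.8 0 0 0 5.5" --pt "0 0 -2.5 0 0 0 5.5" --pt "0 -1 -1.3 0 0 0 5.5" --pt "0 -2.2 0 0 0 0 5.5" --pt "0 -3 0 0 0 0 5.5" --pt "0 -3 0 0 0 0 5.5" --pt "0 -2.6 0 0 0 0 5.5" --pt "0 -1.9 0 0 0 0 5.5" --pt "0 -1 0 0 0 0 5.5" --pt "0 0 0 0 0 0 5.5"

```text
clock: 22.42
eef_pos: [472.8, 90.4, 179.5]
eef_rot: [3.142, 0.0, 2.111]
wrist_force: [0.3, -0.4, -0.7]
finger_gap: 61.6
```

```bash
python3 -c "
from cell import *; from h import *
delta(read_state(),[473,90.3,82])
c=camera('side');cv2.imwrite('pics/g8.png',cv2.resize(c['image'][100:250,220:420,::-1],None,fx=4,fy=4))"
```

```text
t 22.43 pos [472.8  90.4 179.5] rot [3.142 0.    2.111] gap 61.6 F [ 0.3 -0.4 -0.7] j [ 0.11  0.2   1.77  0.    1.18 -0.43]
tool delta mm [-0.2  0.1 97.5]
```

View pics/g8.png

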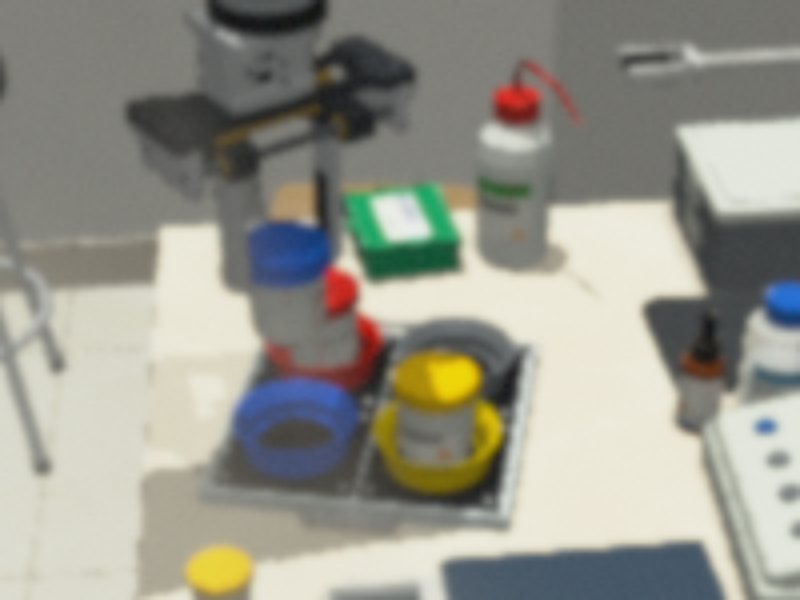

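Blue pot held upright over the blue socket (297,430). Lower and release it.

Emit:
jog_arm --pt "0 0 1.2 0 0 0 5.5" --pt "0 0 2.2 0 0 0 5.5" --pt "0 0 2.5 0 0 0 5.5" --pt "0 0 1.8 0 0 0 5.5" --pt "0 0 1.2 0 0 0 5.5" --pt "0 0 0.7 0 0 0 5.5" --pt "0 0 0 0 0 0 5.5"

```text
clock: 23.35
eef_pos: [473.1, 90.6, 83.2]
eef_rot: [-3.141, -0.0, 2.112]
wrist_force: [-0.8, 0.5, -0.1]
finger_gap: 61.9
```

Emit:
jog_arm --pt "0 0 0 0 0 0 8.5" --pt "0 0 0 0 0 0 8.5" --pt "0 0 0 0 0 0 8.5" --pt "0 0 -2 0 0 0 8.5" --pt "0 0 -3 0 0 0 8.5" --pt "0 0 -3 0 0 0 8.5" --pt "0 0 -1.5 0 0 0 8.5" --pt "0 0 0 0 0 0 8.5"

```text
clock: 24.35
eef_pos: [473.3, 90.6, 178.8]
eef_rot: [3.14, 0.001, 2.111]
wrist_force: [0.4, -0.4, -0.2]
finger_gap: 84.9
```

```bash
python3 -c "
from cell import *; from h import *
import pickle
delta(read_state(),[407,-272,180],0)
s=camera('side');cv2.imwrite('pics/g9.png',cv2.resize(s['image'][100:250,220:420,::-1],None,fx=4,fy=4))
c=camera('top')
pickle.dump((c,s),open('bk.pkl','wb'))
a=cv2.resize(c['image'][235:280,410:470,::-1],None,fx=13,fy=13,interpolation=cv2.INTER_CUBIC)
cv2.imwrite('pics/bt.png',a)
cv2.imwrite('pics/bs.png',cv2.resize(s['image'][255:335,230:310,::-1],None,fx=7,fy=7,interpolation=cv2.INTER_CUBIC))
for cc in(c,s):
  for d in recognise(cc,'rinse_beaker'): print(d['conf'],toworld(cc,d['centre']).round())
"
```

```text
t 24.35 pos [473.3  90.6 178.8] rot [3.140e+00 1.000e-03 2.111e+00] gap 84.9 F [ 0.4 -0.4 -0.2] j [ 0.11  0.2   1.77  0.    1.17 -0.43]
tool delta mm [-276.8 -243.5   -1.3]
wz deg 121.0 delta after turn [-66.3 362.6  -1.2]
0.73 [ 407. -273.   22.]
0.86 [ 408. -277.   43.]
```

View pics/g9.png

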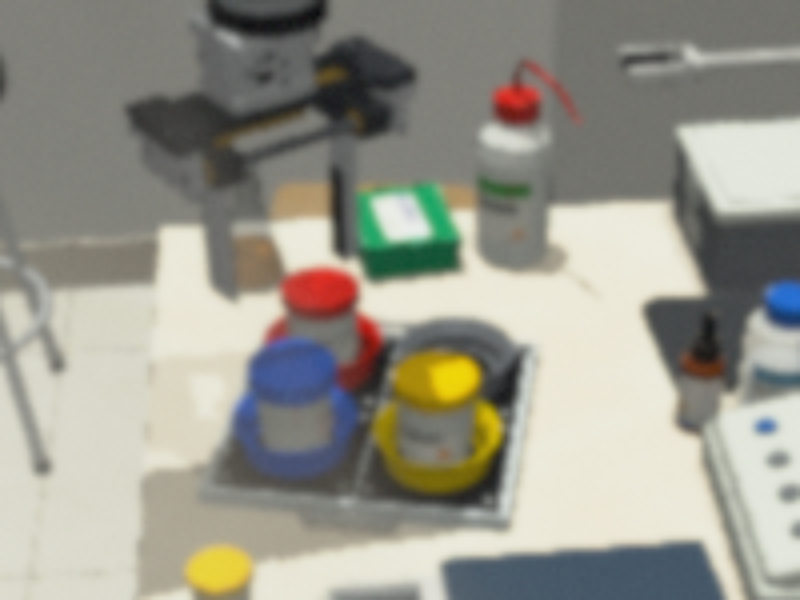

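View pics/bt.png

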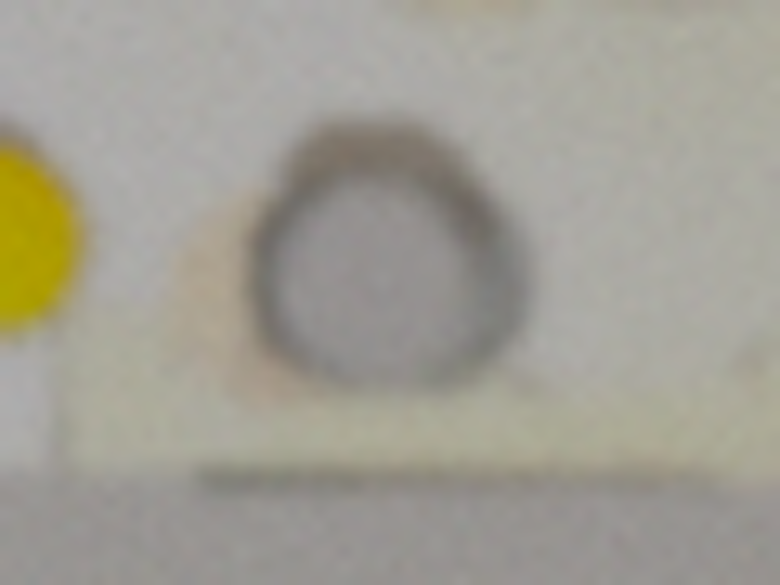

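View pics/bs.png

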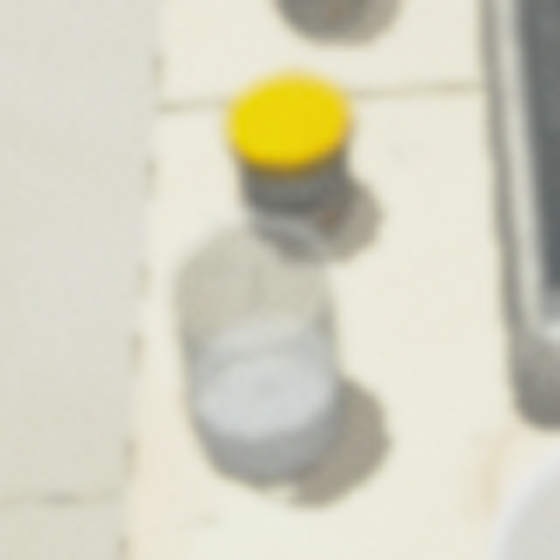

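All three pots are in their own sockets (g9: red (320,295), blue (295,370), yellow (437,380)). Next I'll overlay the beaker model to find its centre and spout direction.

```bash
cat > ob.py <<'E'
import pickle,sys
from h import *
c,s=pickle.load(open('bk.pkl','rb'))
x,y=float(sys.argv[1]),float(sys.argv[2])
a=np.linspace(0,2*np.pi,60)
o=[]
for cc,(x0,y0,x1,y1),K in((c,(410,232,470,282),9),(s,(235,260,305,340),7)):
    raw=cv2.resize(cc['image'][y0:y1,x0:x1,::-1],None,fx=K,fy=K,interpolation=cv2.INTER_CUBIC)
    raw=cv2.convertScaleAbs(raw,alpha=1.6,beta=-80)
    im=raw.copy()
    for z,col in((0,(0,0,255)),(70,(0,255,0))):
        P=np.c_[x+26.5*np.cos(a),y+26.5*np.sin(a),0*a+z]
        cv2.polylines(im,[((proj(cc,P)+.5-[x0,y0])*K).round().astype(np.int32)],True,col,1)
    for d,col in((0,(255,0,0)),(.6,(255,0,255)),(-.6,(255,255,0))):
        for sg in (1,-1):
            P=[[x+sg*r*np.cos(d),y+sg*r*np.sin(d),70] for r in(24,34)]
            q=((proj(cc,P)+.5-[x0,y0])*K).round().astype(int)
            cv2.line(im,tuple(map(int,q[0])),tuple(map(int,q[1])),col,1)
    h=560
    o.append(cv2.copyMakeBorder(im,0,h-im.shape[0],0,0,cv2.BORDER_CONSTANT))
im=np.hstack(o);print(im.shape); cv2.imwrite("pics/ob%s.png"%sys.argv[3],cv2.resize(im,None,fx=.77,fy=.77,interpolation=cv2.INTER_AREA))
E
python3 ob.py 407 -274 1
```

```text
(560, 1030, 3)
```

View pics/ob1.png

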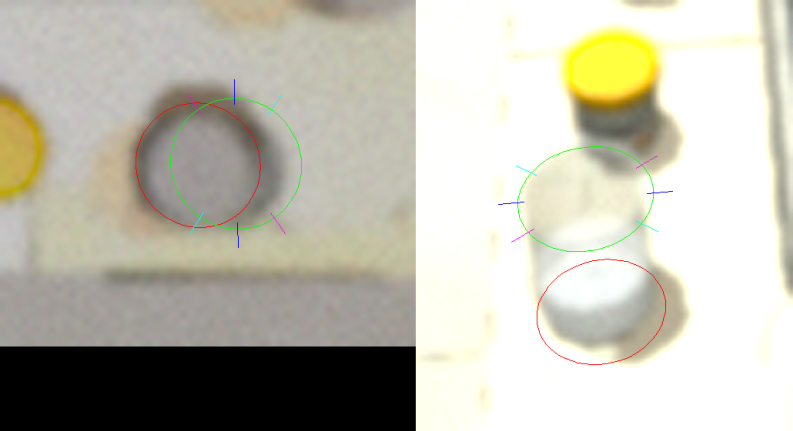

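The beaker is at about (407,-272), base pixels (203,165) in the left panel. The spout looks to be toward +x and slightly +y. I'll grip with jaw yaw 0.3: turn first, then travel.

Emit:
jog_arm --pt "0 0 0 0 0 10.4 8.0" --pt "0 0 0 0 0 10.4 8.0" --pt "0 0 0 0 0 10.4 8.0" --pt "0 0 0 0 0 10.4 8.0" --pt "0 0 0 0 0 10.4 8.0" --pt "0 0 0 0 0 10.4 8.0" --pt "0 0 0 0 0 10.4 8.0" --pt "0 0 0 0 0 10.4 8.0" --pt "0 0 0 0 0 10.4 8.0" --pt "0 0 0 0 0 10.4 8.0" --pt "0 0 0 0 0 0 8.0"

```text
clock: 25.92
eef_pos: [472.8, 90.5, 177.7]
eef_rot: [-3.141, 0.001, 0.297]
wrist_force: [-0.3, -0.7, 0.4]
finger_gap: 79.9
```

```bash
python3 -c "
from cell import *; from h import *
delta(read_state(),[407,-272,150])"
```

```text
t 25.93 pos [472.8  90.5 177.7] rot [-3.141e+00  1.000e-03  2.970e-01] gap 79.9 F [-0.3 -0.7  0.4] j [ 0.11  0.2   1.77 -0.    1.18  1.39]
tool delta mm [-169.2  327.3   27.9]
```

Emit:
jog_arm --pt "-0.8 1.5 0 0 0 0 8.0" --pt "-1.8 3.5 0 0 0 0 8.0" --pt "-2.1 4.1 0 0 0 0 8.0" --pt "-2.1 4.1 0 0 0 0 8.0" --pt "-2.1 4.1 0.4 0 0 0 8.0" --pt "-2.1 4.1 0.6 0 0 0 8.0" --pt "-2.1 4.1 0.6 0 0 0 8.0" --pt "-1.8 3.5 0.6 0 0 0 8.0" --pt "-1.3 2.5 0.6 0 0 0 8.0" --pt "-0.7 1.2 0 0 0 0 8.0" --pt "0 0 0 0 0 0 8.0"

```text
clock: 27.3
eef_pos: [406.5, -271.9, 150.5]
eef_rot: [-3.141, 0.0, 0.296]
wrist_force: [-0.4, -0.1, -0.3]
finger_gap: 80.2
```

```bash
python3 -c "
from cell import *; from h import *
delta(read_state(),[407,-272,53])
s=camera('side');cv2.imwrite('pics/g10.png',cv2.resize(s['image'][180:350,210:350,::-1],None,fx=3.5,fy=3.5,interpolation=cv2.INTER_CUBIC))
t=camera('top');cv2.imwrite('pics/g10t.png',cv2.resize(t['image'][200:320,380:520,::-1],None,fx=5,fy=5,interpolation=cv2.INTER_CUBIC))"
```

```text
t 27.3 pos [ 406.5 -271.9  150.5] rot [-3.141  0.     0.296] gap 80.2 F [-0.4 -0.1 -0.3] j [-0.66  0.25  1.78  0.    1.12  0.61]
tool delta mm [ 0.5  0.2 97.5]
```

View pics/g10.png

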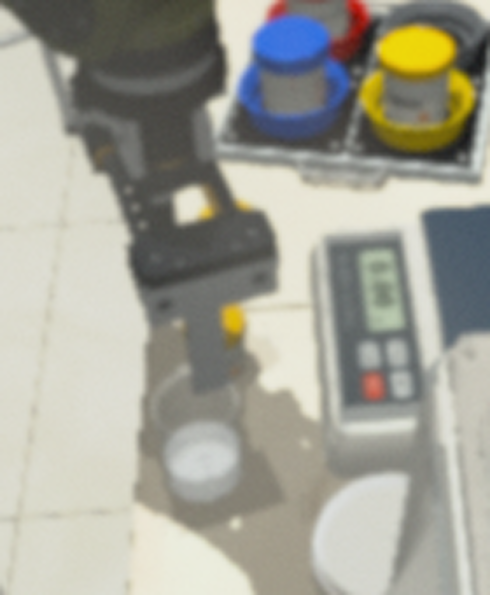

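View pics/g10t.png

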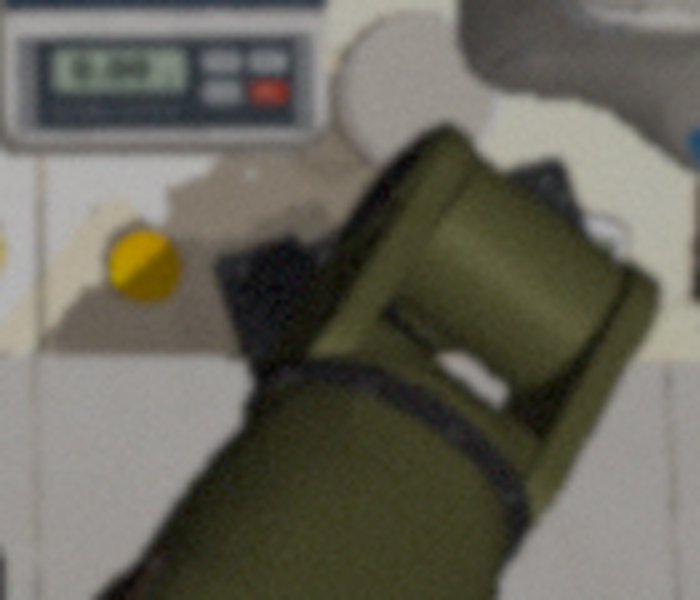

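```bash
python3 - <<'E'
import pickle
from h import *
c=pickle.load(open('top0.pkl','rb'))
for uv in[(475,210),(480,221),(505,228),(520,235),(482,245),(505,262)]:
    print(uv,back(c,uv,150)[:2].round(),back(c,uv,30)[:2].round())
yaw=.296;x=np.array([np.cos(yaw),np.sin(yaw)]);y=np.array([np.sin(yaw),-np.cos(yaw)])
P=[np.r_[[407,-272]+a*37.5*x+b*88.5*y,131] for a,b in((1,1),(1,-1),(-1,-1),(-1,1))];print(np.round(P))
im=c["image"][150:290,350:560,::-1].copy();K=3.8
im=cv2.resize(im,None,fx=K,fy=K,interpolation=cv2.INTER_CUBIC)
cv2.polylines(im,[((proj(c,P)+.5-[350,150])*K).astype(np.int32)],True,(0,255,0),1)
cv2.imwrite("pics/body.png",im)
E
```

```text
(475, 210) [ 527. -342.] [ 540. -378.]
(480, 221) [ 498. -355.] [ 507. -392.]
(505, 228) [ 479. -420.] [ 487. -463.]
(520, 235) [ 461. -459.] [ 467. -506.]
(482, 245) [ 434. -358.] [ 437. -395.]
(505, 262) [ 389. -417.] [ 389. -459.]
[[ 469. -346.  131.]
 [ 417. -176.  131.]
 [ 345. -198.  131.]
 [ 397. -368.  131.]]
```

View pics/body.png

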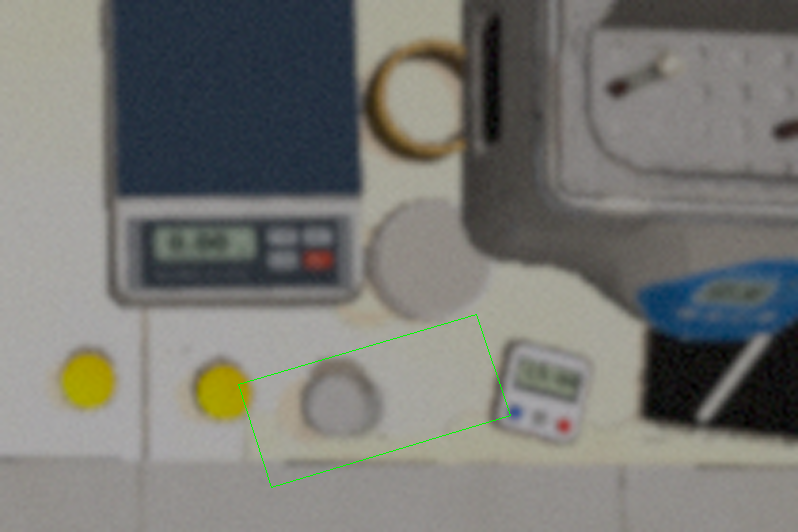

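The gripper body's footprint (green box) clears the bath and the dish. Descend and grip.

Emit:
jog_arm --pt "0 0 1.2 0 0 0 8.0" --pt "0 0 2.2 0 0 0 8.0" --pt "0 0 2.5 0 0 0 8.0" --pt "0 0 2 0 0 0 8.0" --pt "0 0 1.3 0 0 0 8.0" --pt "0 0 0.5 0 0 0 8.0" --pt "0 0 0 0 0 0 8.0"

```text
clock: 28.28
eef_pos: [407.0, -271.5, 53.5]
eef_rot: [3.142, -0.0, 0.297]
wrist_force: [0.4, -0.3, 0.5]
finger_gap: 79.8
```

```bash
python3 -c "
from cell import *; from h import *
delta(read_state(),[407,-272,53])
s=camera('side');cv2.imwrite('pics/g11.png',cv2.resize(s['image'][220:350,210:350,::-1],None,fx=4.5,fy=4.5,interpolation=cv2.INTER_CUBIC))"
```

```text
t 28.27 pos [ 407.  -271.5   53.5] rot [ 3.142 -0.     0.297] gap 79.8 F [ 0.4 -0.3  0.5] j [-0.66  0.39  1.85 -0.    0.9   0.61]
tool delta mm [-0.2  0.5  0.5]
```

View pics/g11.png

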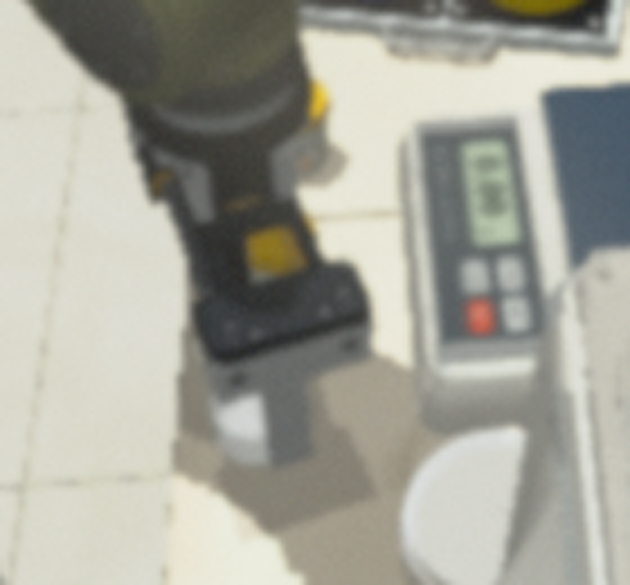

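No contact force. The near finger at (290,430) is in front of the beaker. Close.

Emit:
jog_arm --pt "0 0 0 0 0 0 7.0" --pt "0 0 0 0 0 0 6.2" --pt "0 0 0 0 0 0 5.8" --pt "0 0 0 0 0 0 5.4" --pt "0 0 0 0 0 0 5.0" --pt "0 0 0 0 0 0 4.6" --pt "0 0 0 0 0 0 4.6" --pt "0 0 0 0 0 0 4.6" --squeeze 12

```text
clock: 29.32
eef_pos: [406.9, -271.6, 53.5]
eef_rot: [3.142, -0.0, 0.296]
wrist_force: [-1.3, 0.3, 2.2]
finger_gap: 57.1
```

Gap is 57.1, wider than the 53 expected, so the grip may be askew to the beaker's x axis. I'll look before lifting.

```bash
python3 - <<'E'
from cell import *; from h import *
s=camera('side');cv2.imwrite('pics/g12.png',cv2.resize(s['image'][260:340,230:310,::-1],None,fx=6,fy=6,interpolation=cv2.INTER_CUBIC))
st=read_state();print(st['finger_gap'],st['wrist_force'],st['moment'])
import pickle
c,s0=pickle.load(open('bk.pkl','rb'))
g=cv2.cvtColor(c['image'],cv2.COLOR_RGB2GRAY)[240:275,422:458]
g=cv2.normalize(g,None,0,255,cv2.NORM_MINMAX)
cv2.imwrite('pics/bt2.png',cv2.resize(g,None,fx=14,fy=14,interpolation=cv2.INTER_CUBIC))
E
```

```text
56.929354671304516 [-0.15344774  0.19756606  2.40155315] [0.05291211 0.17533338 0.06061561]
```

View pics/g12.png

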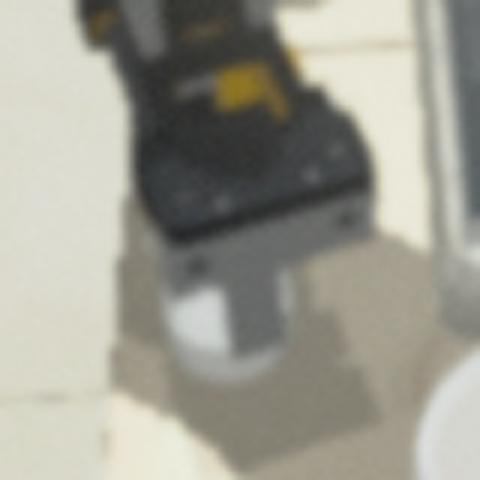

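View pics/bt2.png

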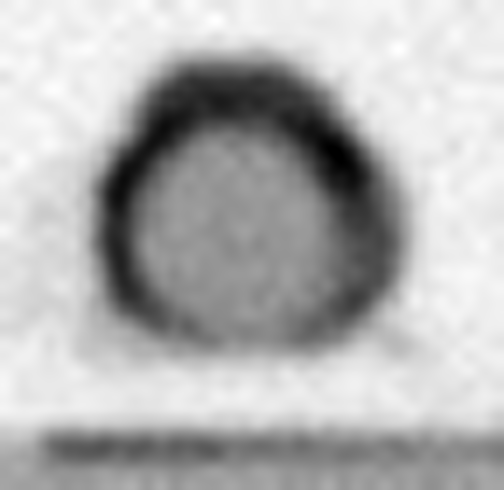

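The finger is on the beaker wall at (260,320), but the grip looks skewed. I'll reopen, turn to yaw -0.25 and compare the gap.

Emit:
jog_arm --pt "0 0 0 0 0 0 8.0" --pt "0 0 0 0 0 0 8.0" --pt "0 0 0 0 0 0 8.0" --pt "0 0 0 0 0 8 8.0" --pt "0 0 0 0 0 8 8.0" --pt "0 0 0 0 0 8 8.0" --pt "0 0 0 0 0 7 8.0" --pt "0 0 0 0 0 0 8.0" --pt "0 0 0 0 0 0 7.0" --pt "0 0 0 0 0 0 6.2" --pt "0 0 0 0 0 0 5.8" --pt "0 0 0 0 0 0 5.4" --pt "0 0 0 0 0 0 5.0" --pt "0 0 0 0 0 0 4.6" --pt "0 0 0 0 0 0 4.6" --pt "0 0 0 0 0 0 4.6" --squeeze 12

```text
clock: 31.38
eef_pos: [406.9, -271.5, 53.4]
eef_rot: [-3.142, 0.0, -0.245]
wrist_force: [0.2, 0.6, -0.8]
finger_gap: 53.4
```

```bash
python3 - <<'E'
from cell import *; from h import *
s=camera('side');cv2.imwrite('pics/g13.png',cv2.resize(s['image'][260:340,230:310,::-1],None,fx=6,fy=6,interpolation=cv2.INTER_CUBIC))
delta(read_state(),[599,166.2,150])
E
```

```text
t 31.43 pos [ 406.9 -271.5   53.4] rot [ 3.142  0.    -0.245] gap 53.1 F [-0.6  0.8  0. ] j [-0.66  0.39  1.85 -0.    0.9   1.15]
tool delta mm [  80.3 -471.2  -96.6]
```

View pics/g13.png

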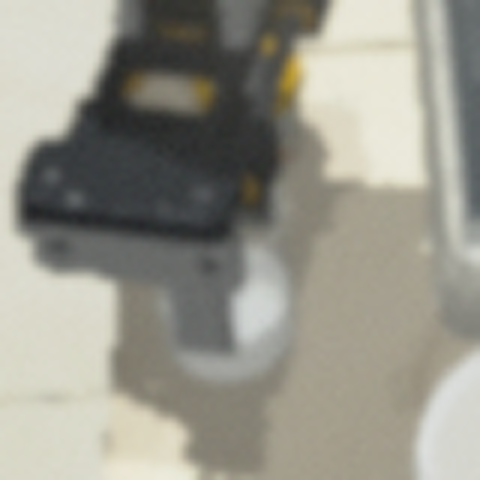

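Gap is 53.1, which matches the beaker's x width. Lift.

Emit:
jog_arm --pt "0 0 -0.5 0 0 0 4.6" --pt "0 0 -1 0 0 0 4.6" --pt "0 0 -2 0 0 0 4.6" --pt "0 0 -2.5 0 0 0 4.6" --pt "0 0 -2.5 0 0 0 4.6" --pt "0 0 -2 0 0 0 4.6" --pt "0 0 -1 0 0 0 4.6" --pt "0 0 0 0 0 0 4.6"

```text
clock: 32.42
eef_pos: [407.0, -271.6, 168.9]
eef_rot: [3.141, -0.001, -0.245]
wrist_force: [0.1, -0.5, -1.2]
finger_gap: 53.0
```

```bash
python3 - <<'E'
from cell import *; from h import *
s=camera('side');cv2.imwrite('pics/g14.png',cv2.resize(s['image'][200:340,210:330,::-1],None,fx=4.2,fy=4.2,interpolation=cv2.INTER_CUBIC))
delta(read_state(),[599,166.2,168])
E
```

```text
t 32.48 pos [ 406.8 -271.4  168.2] rot [-3.142  0.    -0.245] gap 53.0 F [-0.  -0.5 -1.5] j [-0.66  0.23  1.76 -0.    1.16  1.15]
tool delta mm [ 8.040e+01 -4.712e+02  2.000e-01]
```

View pics/g14.png

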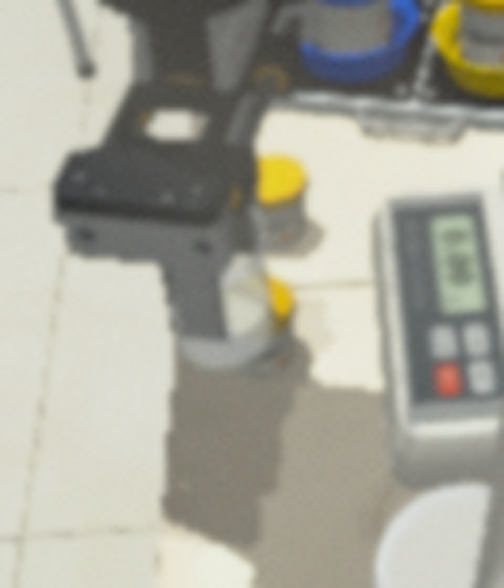

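Beaker is held upright at (230,310). Moving it to grey.

Emit:
jog_arm --pt "0.2 -1 0 0 0 0 4.6" --pt "0.4 -2.3 0 0 0 0 4.6" --pt "0.6 -3.6 0 0 0 0 4.6" --pt "0.7 -4.2 0 0 0 0 4.6" --pt "0.7 -4.2 0 0 0 0 4.6" --pt "0.7 -4.2 0 0 0 0 4.6" --pt "0.7 -4.2 0 0 0 0 4.6" --pt "0.7 -4.2 0 0 0 0 4.6" --pt "0.7 -4.2 0 0 0 0 4.6" --pt "0.7 -4.2 0 0 0 0 4.6" --pt "0.7 -4 0 0 0 0 4.6" --pt "0.6 -3.3 0 0 0 0 4.6" --pt "0.4 -2.2 0 0 0 0 4.6" --pt "0.2 -1.3 0 0 0 0 4.6" --pt "0 0 0 0 0 0 4.6"

```text
clock: 34.35
eef_pos: [598.4, 166.6, 167.8]
eef_rot: [3.141, 0.001, -0.244]
wrist_force: [-0.7, 0.3, -0.9]
finger_gap: 53.0
```

```bash
python3 - <<'E'
from cell import *; from h import *
s=camera('side');cv2.imwrite('pics/g15.png',cv2.resize(s['image'][100:250,220:420,::-1],None,fx=4,fy=4,interpolation=cv2.INTER_CUBIC))
delta(read_state(),[599,166.2,73])
E
```

```text
t 34.4 pos [598.4 165.9 168. ] rot [ 3.141e+00  1.000e-03 -2.450e-01] gap 53.2 F [ 0.5  0.4 -1. ] j [ 0.21  0.51  1.37 -0.    1.26  2.03]
tool delta mm [ 0.6 -0.5 95. ]
```

View pics/g15.png

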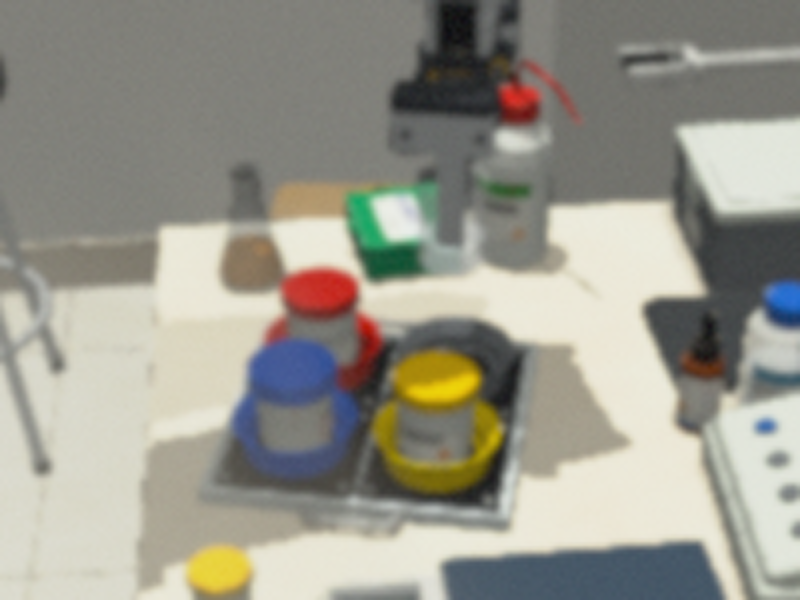

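Emit:
jog_arm --pt "0 0 1.2 0 0 0 4.6" --pt "0 0 2.2 0 0 0 4.6" --pt "0 0 2 0 0 0 4.6" --pt "0 0 1.5 0 0 0 4.6" --pt "0 0 1 0 0 0 4.6" --pt "0 0 0.8 0 0 0 4.6" --pt "0 0 0.4 0 0 0 4.6" --pt "0 0 0.3 0 0 0 4.6" --pt "0 0 0 0 0 0 4.6"

```text
clock: 35.52
eef_pos: [598.7, 166.1, 74.5]
eef_rot: [-3.142, -0.0, -0.245]
wrist_force: [-0.5, -1.0, -1.3]
finger_gap: 53.2
```

```bash
python3 - <<'E'
from cell import *; from h import *
s=camera('side');cv2.imwrite('pics/g16.png',cv2.resize(s['image'][100:250,220:420,::-1],None,fx=4,fy=4,interpolation=cv2.INTER_CUBIC))
delta(read_state(),[599,166.2,72.4])
E
```

```text
t 35.58 pos [598.7 166.1  74.7] rot [-3.141 -0.    -0.245] gap 53.1 F [ 0.5  0.2 -0.8] j [ 0.21  0.61  1.45 -0.    1.08  2.03]
tool delta mm [ 0.2 -0.2  2.3]
```

View pics/g16.png

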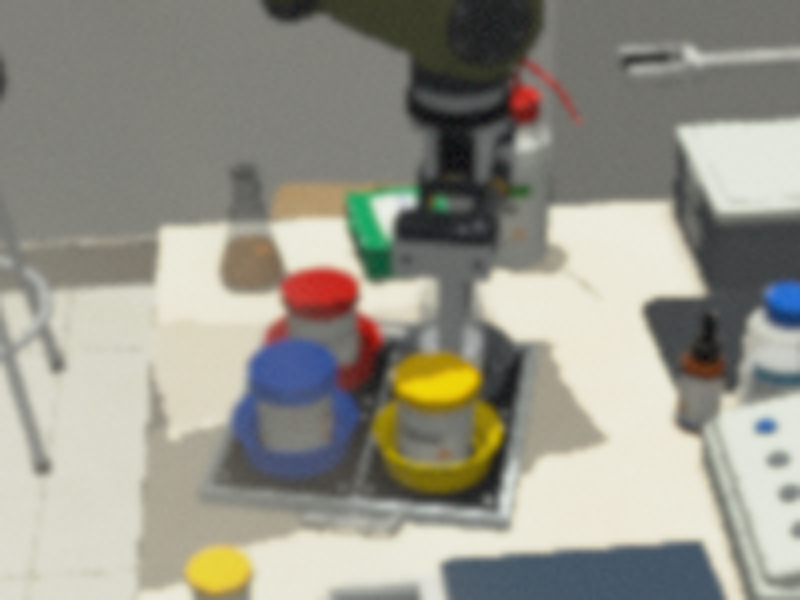

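Emit:
jog_arm --pt "0 0 0.15 0 0 0 4.6" --pt "0 0 0 0 0 0 4.6" --pt "0 0 0 0 0 0 7.4" --pt "0 0 0 0 0 0 7.4" --pt "0 0 0 0 0 0 7.4" --pt "0 0 -1 0 0 0 7.4" --pt "0 0 -2 0 0 0 7.4" --pt "0 0 -3 0 0 0 7.4" --pt "0 0 -3 0 0 0 7.4" --pt "0 0 -3 0 0 0 7.4" --pt "0 0 -2 0 0 0 7.4" --pt "0 0 0 0 0 0 7.4"

```text
clock: 37.08
eef_pos: [599.2, 166.2, 215.7]
eef_rot: [-3.14, -0.004, -0.245]
wrist_force: [-0.4, 0.1, 0.5]
finger_gap: 74.4
```

Emit:
jog_arm --pt "1 3 0 0 0 0 7.4" --pt "-2 4 0 0 0 0 7.4" --pt "-3 4 0 0 0 0 7.4" --pt "-3 4 0 0 0 0 7.4" --pt "-3 4 0 0 0 0 7.4" --pt "-3 4 0 0 0 0 7.4" --pt "-2 3 0 0 0 0 7.4" --pt "0 2 0 0 0 0 7.4" --pt "0 0 0 0 0 0 7.4"

```text
clock: 38.2
eef_pos: [384.9, -69.9, 212.8]
eef_rot: [3.142, 0.0, -0.247]
wrist_force: [-0.2, -1.2, -0.6]
finger_gap: 74.3
```

```bash
python3 - <<'E'
from cell import *; from h import *
s=camera('side');t=camera('top')
import pickle; pickle.dump((t,s),open('end.pkl','wb'))
cv2.imwrite('pics/es.png',cv2.resize(s['image'][100:250,220:420,::-1],None,fx=4,fy=4,interpolation=cv2.INTER_CUBIC))
cv2.imwrite('pics/et.png',cv2.resize(t['image'][130:270,190:390,::-1],None,fx=4,fy=4,interpolation=cv2.INTER_CUBIC))
delta(read_state(),[599,166.2,72.4])
for n in("flask","squeeze_bottle","rinse_beaker"):
  for cc in(t,s): print(n,[(round(d["conf"],2),toworld(cc,d["centre"]).round().tolist()) for d in recognise(cc,n)])
E
```

```text
t 38.3 pos [385.3 -68.9 212.7] rot [-3.141  0.    -0.245] gap 73.7 F [-0.8  0.1  0.4] j [-0.27 -0.05  1.95  0.    1.24  1.55]
tool delta mm [ 150.3 -279.9  140.3]
flask [(0.64, [446.0, 344.0, 40.0])]
flask [(0.94, [446.0, 337.0, 38.0])]
squeeze_bottle [(0.78, [659.0, 354.0, 120.0])]
squeeze_bottle [(0.65, [674.0, 342.0, 87.0])]
rinse_beaker [(0.55, [598.0, 172.0, 42.0])]
rinse_beaker [(0.86, [600.0, 157.0, 71.0])]
```

View pics/es.png

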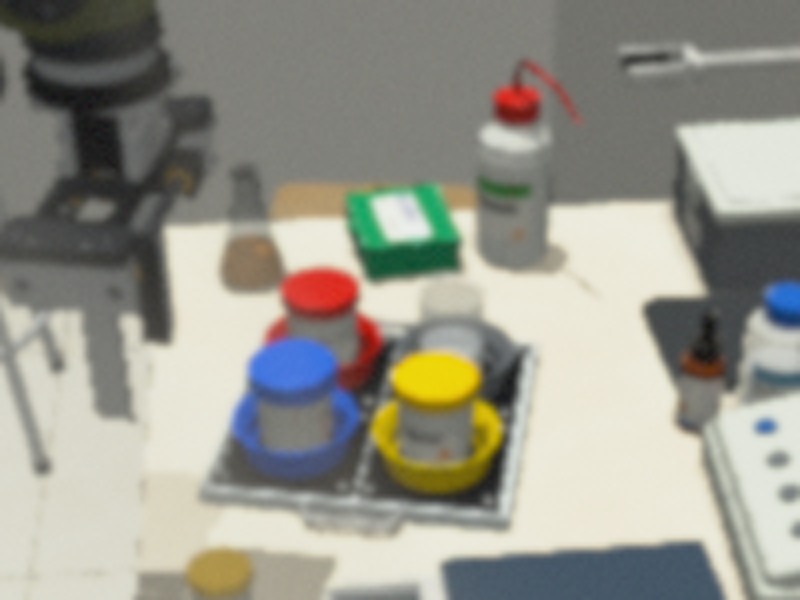

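View pics/et.png

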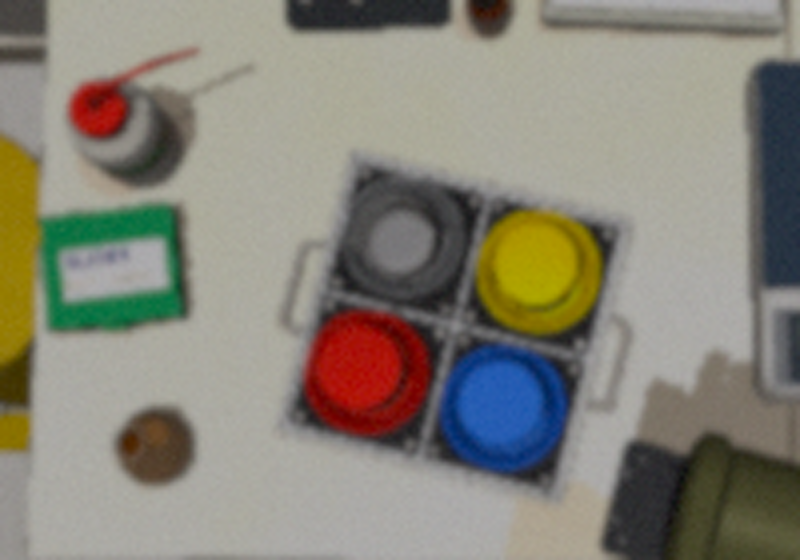

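End pictures: in the top view each lid sits in its own ring: red (365,370), yellow (537,268), blue (503,405). The beaker is centred in grey (402,240), and the flask and wash bottle are unmoved. Handing in.

```bash
python3 -c "
from cell import *
print(sign_off())"
```

```text
the job is handed in; nothing more can be done
None
```

I parked the blue pot in grey, moved red to red, yellow to yellow and blue to blue, then put the beaker in the grey socket. I handed the job in at about 38 s of the 102 s allowed; no verdict came back.

**Last checks:**
- In both final pictures the three pots stand upright in the sockets of their own lid colour. I judged seating by eye and from the release heights, 1–2 mm above where the pots had stood. I did not repeat the numerical fit of the lids at the end.
- The beaker stands upright in the middle of the grey socket in the pictures. The network's centres for it were (598,172) from the top camera and (600,157) from the side. They disagree by 15 mm in y, on either side of the socket centre at y ≈ 166; they refer to the visible surface.
- The flask and wash bottle read within about 4 mm of where they were at the start.
- The gripper was open and clear of everything, with no force reading of note.

**What went wrong on the way:**
- The first grip on the beaker was skewed (57.1 mm opening where 53 was expected). I released it on the bench, turned the gripper by 31°, and gripped again at 53.1 mm before lifting.
- At the start the side camera placed the lids 3–8 mm further in y than the top camera did. I used values close to the top camera's, and every grasp closed at 62 mm, the lid's width.

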